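# Case a weaving sample slide and hold it up, frosted label end uppermost

### The job

Take the clear sample slide from the rack, slide it on its long unnotched edge fully home into the slot of the wooden case standing on the table, and let go. Then find the slide's frosted label end by its small corner notch, pick up the case with the slide in it and finish while holding it still, at least 12 cm clear of the table, tipped endways about 40 degrees with the frosted, notched end uppermost. Leave the bottle, hoop, phone and scissors alone.

Things in the scene. Friction and masses are not known exactly. Their poses are not given: they have to be found in the camera images.
- slide_center (a point): Centre of the clear sample slide, 90 (x) x 6 (y) x 66 mm (z), 80 g, standing on a long edge in the rack, top edge 74 mm above the table. x points to the frosted (whitish) end, the last 25 mm; z up. A 12 x 12 mm notch cuts the frosted end's top corner. Woven square sealed inside. Stands any way round; fits the case either way round. Let go in the case, its top edge is 72 mm above the table.
- case_center (a point): Centre of the loose wooden case, 109 (x) x 26 (y) x 46 mm (z), 220 g, upright on the table, same both ways round. Half-way up, 23 mm above the table. Slot in the top along x: 93 x 8 mm, closed ends, floor 6 mm above underside; top 8 mm flares to 97 x 12. Slide fully home: its centre 16 mm above this point, 26 mm stands out. Grip the case across its 26 mm sides, the slide standing up between the fingers.
- rack_top (a point): Fixed plywood rack: base 130 x 70 x 8 mm, two rails 106 mm long, 6 mm thick, rising to 24 mm above the table either side of an 8 mm groove with closed ends (floor 8 mm above the table) where the slide stands. Point: middle of the groove at the rails' top; x along the groove, z up.
- bottle: Bystander: clear water bottle with a cap, 62 mm across, 170 mm high. Origin: centre of its underside.
- hoop: Bystander: wooden embroidery hoop lying flat, 140 mm across, 10 mm high. Origin: centre of its underside.
- phone: Bystander: black phone lying flat, 150 (x) x 72 (y) x 9 mm. Origin: centre of its underside.
- scissors: Bystander: small scissors lying flat, about 135 mm long along x (blades to +x), 66 mm across the finger loops, 8 mm high. Origin: on the table beside the pivot.
Not all that is in view belongs to the job. Of the things shaped like the part that bears case_center, the wooden one is meant.

How it is judged (in metres and radians):
On the way:
1. the slide is fully home in the case's slot, let go, while the case stands upright on the table (z of slide_center in the frame of case_center between 0.012 and 0.0195 m and x of slide_center in the frame of case_center between -0.004 and 0.004 m and y of slide_center in the frame of case_center between -0.0035 and 0.0035 m and angle between the z axis of slide_center and the z axis of case_center, either way round below 0.12 rad and height (world z) of case_center below 0.029 m and angle between case_center's own z axis and vertical below 0.08 rad and contact force between the fingers and slide below 0.1 N), for 0.2 s.
At the end, for the whole second after the job is handed in: Fingers alone hold the case still, its centre over 0.13 m up; the slide is home in the slot (centre 12-19.5 mm above the case's, within 4 mm lengthways, 3.5 mm across, 0.12 rad); frosted end raised at least 28 degrees; no bystander moved 30 mm (z of slide_center in the frame of case_center between 0.012 and 0.0195 m and x of slide_center in the frame of case_center between -0.004 and 0.004 m and y of slide_center in the frame of case_center between -0.0035 and 0.0035 m and angle between the z axis of slide_center and the z axis of case_center, either way round below 0.12 rad and height (world z) of case_center above 0.13 m and angle between slide_center's own x axis and vertical below 1.08 rad and contact force between the fingers and case above 1 N and contact force between each of case, slide and rack below 0.1 N and linear speed of case below 0.03 m/s and angular speed of case below 0.15 rad/s and contact force between case and bottle below 0.1 N and contact force between case and hoop below 0.1 N and contact force between case and phone below 0.1 N and contact force between case and scissors below 0.1 N and distance of each of bottle, hoop, phone, scissors from where it was at the start of the episode below 0.03 m); the arm keeps its last pose, push and grip.
It fails at once if a bystander is pushed 30 mm or more from its place (distance of any of bottle, hoop, phone, scissors from where it was at the start of the episode above 0.03 m).
It also fails if it takes over 61 s, if anything falls off the work surface, if the arm or the gripper's body presses on something with over 40 N, if the wrist force passes 120 N, or if a joint passes its speed limit or range.

### The arm

A 6-joint arm with a two-finger parallel gripper is mounted at the origin on the work surface. World frame = base frame: x ahead of the robot, y to its left, z up, the work surface at z = 0. Lengths are in mm, angles in degrees, forces in N, time in s.
With the tool pointing down it reaches from about 300 to 850 mm from the base axis. Payload 4.2 kg.
Tool frame: the origin (TCP) lies midway between the tips of the shut fingers; the grasp point (between the pads) lies 19 mm behind it; x points along the fingers, y is the direction in which the jaws open and shut, and the axes are right-handed (so a half turn about x gives the same grasp; the last joint's range is limited). The gripper opens to 91 mm and grips with 3 to 60 N. Pads are 32 mm wide; open, the fingers measure 118 mm over their backs; the gripper's body (76 mm by 178 mm) begins 60 mm behind the grasp point.
Start: joints at [70.875, 18.312, 89.639, -0, 72.044, -1.146], TCP at [177.491, 546.937, 213.976] pointing down, gripper open.
Joint ranges: [-177.97, 177.97], [-48.28, 115.42], [12.27, 149.76], [-77.06, 257.06], [2.81, 150.46], [-146.56, 146.56]. Speed limits (degrees/s): [147.25, 147.25, 180, 180, 180, 180].

### API

Orientations are given as [roll, pitch, yaw] about the fixed x, y, z axes, in that order (R = Rz(yaw) Ry(pitch) Rx(roll)).
In Python, from workcell import * gives the robot as it stands.
- The arm moves only by the shell command python3 -m handwheel 'ROWS' [FORCE]. ROWS is a JSON object of lists of equal length, an entry for each row: "gripper": the closure, from 0 (fully open) to 1 (shut); "offset": the shift along the tool's x, y, z in mm, a list of three; "rot": the turn, a rotation vector about the tool's x, y, z in degrees, a list of three. A call has 1 to 5 rows; each row is the pose to reach, as a shift and turn from the pose commanded when the call began, along the tool's axes at that moment; what a row does not reach only later rows make up. A row lasts 1/12 s, in which the tool goes at most 41.7 mm and 7.16 degrees, less where a joint would pass 70% of its speed; a pose out of reach is approached as far as the arm can. A call with a gripper value outside its range is refused whole. The fingers move at their own pace and stop on an object; FORCE is the grip in N (left out, the last holds). Time passes only in rows, so rows that repeat a pose let the fingers close. It gives the time, the measured TCP pose, the force and the opening at its end, in the units of the state.
- state(): the state, without advancing time (a new reading comes with each control period).
- grab_frame(name): name is "side" or "top" or "wrist"; returns the picture (400x640x3 uint8, red, green, blue); there is no depth.
- camera_params(name): a dict with "fx", "fy", "cx", "cy" (pixels), "position" and "attitude" of the camera in the world; the wrist camera has in their place "hand_eye" (4x4, takes a point from camera to tool coordinates, whose origin is the TCP and whose axes are the tool frame's). Camera axes: x right, y up, looking along -z (the intrinsics and any distortion apply to the point x, -y, -z); pixel columns grow to the right and rows downward; lengths in mm; the calibration is good to about 2 mm. A picture is of the moment at which its call begins: read the wrist's pose just before it. camera_params takes no time and is no camera call.
- job_done(): hands the job in, once; it reports no verdict.
The state is a dict: "time_s": time; "qpos": joint angles; "qvel": joint speeds; "effort": joint torques, N m; "ee_pos": TCP position; "ee_rot": TCP orientation; "force": force on the tool from outside, world axes, zero at the start; "torque": the same for the moment, N m; "gripper_width": finger opening in mm.
Only numpy, scipy, OpenCV 4.12 (cv2) and the standard library are available. Lean on these libraries where they do the work, as an engineer would, in place of code of your own. Each camera call takes 0.05 s, during which the arm holds its last target.

## Working session

There is one attempt and no reset: what is moved stays moved. The work goes in short steps, Python scripts to look and compute and a shell command to move; the robot and the scene stay as the last step left them, time stands still between calls to the robot, and variables do not carry over. Pictures are saved under pics/ and viewed, and the job is handed in when it is done.

```bash
ls; mkdir -p pics
python3 - <<'E'
from workcell import *
import cv2
print(state())
for n in ["side","top","wrist"]:
    print(n,camera_params(n))
    cv2.imwrite(f"pics/{n}0.png",cv2.cvtColor(grab_frame(n),cv2.COLOR_RGB2BGR))
E
```

```text
pics
{'time_s': 0.0, 'qpos': array([ 7.08761125e+01,  1.83497944e+01,  8.97065848e+01, -5.77889322e-04,
        7.20415264e+01, -1.14615254e+00]), 'qvel': array([-0.06857127, -0.10182573, -0.0367034 ,  0.02242473, -0.04686126,
       -0.06014792]), 'effort': array([-7.27859588e-04, -4.12471819e+01, -2.31971955e+01,  7.28625432e-02,
        4.57001023e-02, -1.29294499e-04]), 'ee_pos': array([177.31406238, 546.45555218, 213.13756242]), 'ee_rot': array([ -90.82462178,   89.90209283, -108.80217807]), 'force': array([0.59010234, 0.27124063, 0.30892859]), 'torque': array([ 0.01401339, -0.03655897,  0.01561665]), 'gripper_width': 91.21414594499603}
side {'fx': 401.31900453772613, 'fy': 401.31900453772613, 'cx': 316.565225886164, 'cy': 198.5680288360377, 'position': array([506.37748241, 656.91238672, 851.35901936]), 'attitude': array([  40.33286803,   -1.1133827 , -173.23837931])}
top {'fx': 398.56701708796703, 'fy': 398.56701708796703, 'cx': 316.62976809546126, 'cy': 202.68139249978645, 'position': array([ 382.67466933,  -18.9085301 , 1209.45689729]), 'attitude': array([  9.50480284,   0.67436533, -89.56856343])}
wrist {'fx': 314.9085225979499, 'fy': 314.9085225979499, 'cx': 318.79817685842374, 'cy': 198.06711481719276, 'hand_eye': array([[ 6.12019996e-04,  2.50227318e-01, -9.68186921e-01,
        -1.71773950e+02],
       [ 9.99999360e-01,  7.67949639e-04,  8.30605708e-04,
         2.87819373e-01],
       [ 9.51359036e-04, -9.68186810e-01, -2.50226688e-01,
        -6.96464563e+01],
       [ 0.00000000e+00,  0.00000000e+00,  0.00000000e+00,
         1.00000000e+00]])}
```

View pics/side0.png

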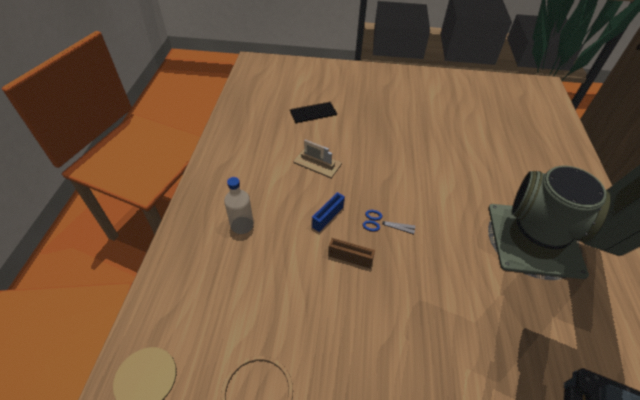

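View pics/top0.png

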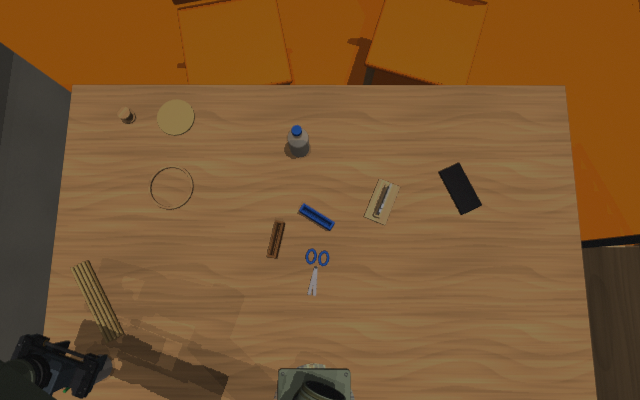

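View pics/wrist0.png

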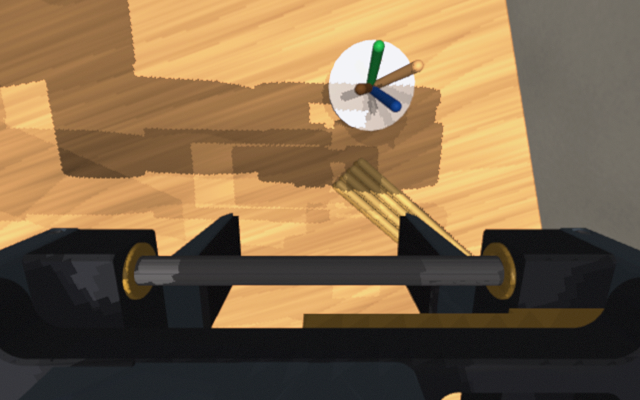

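The side view shows the wooden case at about (352,253), a blue decoy at (328,211), and the rack with the slide at (318,157). In the top view they are at (276,240), (317,217) and (381,202). Next I'll write the ray helpers and zoom in.

```bash
cat > h.py <<'E'
from workcell import *
import cv2, numpy as np
from scipy.spatial.transform import Rotation as Ro
def campose(n,st=None):
    p=camera_params(n)
    K=(p['fx'],p['fy'],p['cx'],p['cy'])
    if n=='wrist':
        st=st or state()
        R=Ro.from_euler('xyz',st['ee_rot'],degrees=True).as_matrix()
        H=np.array(p['hand_eye'])
        return K,R@H[:3,:3],R@H[:3,3]+st['ee_pos']
    return K,Ro.from_euler('xyz',p['attitude'],degrees=True).as_matrix(),np.array(p['position'])
def ray(c,u,v):
    K,R,t=c
    d=R@np.array([(u-K[2])/K[0],-(v-K[3])/K[1],-1.]); return t,d/np.linalg.norm(d)
def onz(c,u,v,z):
    t,d=ray(c,u,v); return t+d*(z-t[2])/d[2]
def proj(c,P):
    K,R,t=c; q=R.T@(np.array(P,float)-t)
    return np.array([K[2]+K[0]*q[0]/-q[2],K[3]+K[1]*-q[1]/-q[2]])
def tri(rs):
    A=np.zeros((3,3));b=np.zeros(3)
    for t,d in rs:
        M=np.eye(3)-np.outer(d,d);A+=M;b+=M@t
    X=np.linalg.solve(A,b)
    return X,[np.linalg.norm((np.eye(3)-np.outer(d,d))@(X-t)) for t,d in rs]
def shot(n,name):
    st=state(); im=cv2.cvtColor(grab_frame(n),cv2.COLOR_RGB2BGR)
    cv2.imwrite(f"pics/{name}.png",im); 
    if n=='wrist':
        import pickle; pickle.dump(st,open(f"pics/{name}.pkl","wb"))
    return im
def crop(im,x0,y0,x1,y1,s,name):
    cv2.imwrite(f"pics/{name}.png",cv2.resize(im[y0:y1,x0:x1],None,fx=s,fy=s,interpolation=cv2.INTER_CUBIC))
E
python3 - <<'E'
from h import *
s=campose('side');t=campose('top')
for nm,a,b in [('case',(352,253),(276,240)),('blue',(328,211),(317,217)),('rack',(318,160),(382,202)),('bottlecap',(234,183),(296,131)),('phone',(313,113),(460,188)),('hoop',(258,388),(172,188)),('sciss',(385,224),(316,262))]:
    print(nm,np.round(onz(s,*a,20)),np.round(onz(t,*b,20)),np.round(tri([ray(s,*a),ray(t,*b)])[0]))
im=cv2.imread('pics/side0.png');crop(im,280,125,400,275,4,'side0c')
im=cv2.imread('pics/top0.png');crop(im,255,170,415,270,5,'top0c')
E
```

```text
case [467. 115.  20.] [468. 117.  20.] [468. 117.  22.]
blue [538.  -7.  20.] [538.  -5.  20.] [538.  -5.  23.]
rack [ 587. -195.   20.] [ 585. -201.   20.] [ 587. -202.   13.]
bottlecap [809. -72.  20.] [808.  63.  20.] [757.  53. 162.]
phone [ 629. -414.   20.] [ 629. -438.   20.] [ 634. -446.   -5.]
hoop [629. 447.  20.] [625. 439.  20.] [629. 444.   8.]
sciss [388.  16.  20.] [404.  -3.  20.] [395.  -1.   1.]
```

View pics/side0c.png

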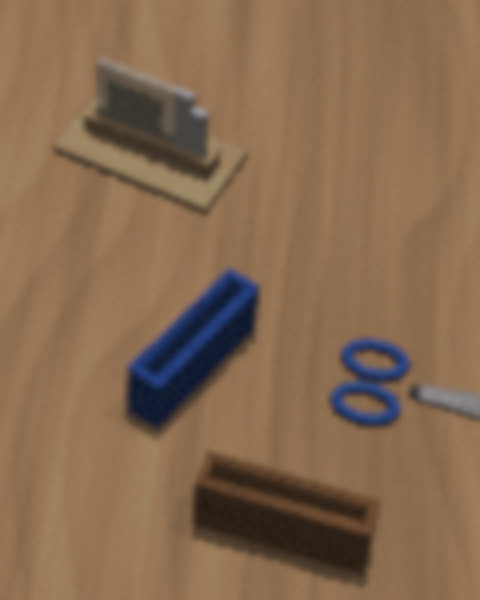

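View pics/top0c.png

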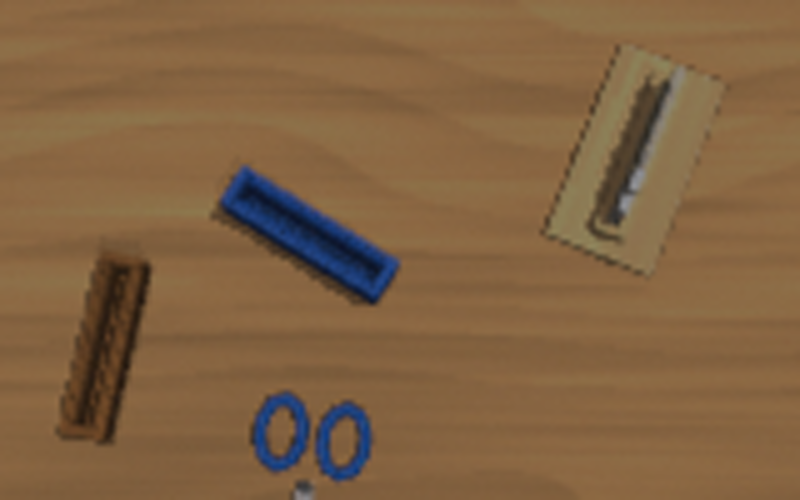

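```bash
cat >> h.py <<'E'
def Rdown(psi):  # tool x down, tool z heading psi deg in world
    p=np.radians(psi);x=np.array([0,0,-1.]);z=np.array([np.cos(p),np.sin(p),0]);return np.stack([x,np.cross(z,x),z],1)
def go(pos,R):
    st=state();R0=Ro.from_euler('xyz',st['ee_rot'],degrees=True).as_matrix()
    off=R0.T@(np.array(pos,float)-st['ee_pos']);rv=Ro.from_matrix(R0.T@R).as_rotvec(degrees=True)
    print('t',round(st['time_s'],2),'pos',np.round(st['ee_pos'],1),'zhead',round(float(np.degrees(np.arctan2(R0[1,2],R0[0,2]))),2),'xax',np.round(R0[:,0],3),'q',np.round(st['qpos'],1),'w',round(st['gripper_width'],1),'F',np.round(st['force'],1))
    print('off',np.round(off,1),'rot',np.round(rv,2),'rows',np.linalg.norm(off)/41.7,np.linalg.norm(rv)/7.16)
E
python3 - <<'E'
from h import *
t=campose('top');s=campose('side')
c=[onz(t,255+u/5,170+v/5,8) for u,v in [(622,44),(728,85),(652,275),(542,235)]]
print(np.round(c), np.round(np.mean(c,0)))
for a,b in [(3,0),(2,1)]: d=c[b]-c[a];print(np.degrees(np.arctan2(d[1],d[0])),np.linalg.norm(d))
# slide notch end direction from side: top edge ends
L=onz(s,280+98/4,125+65/4,74);Rr=onz(s,280+192/4,125+95/4,74);print(L,Rr)
# case
c=[onz(t,255+u/5,170+v/5,46) for u,v in [(100,250),(150,262),(110,442),(60,435)]]
print(np.round(c), np.round(np.mean(c,0)))
for a,b in [(3,0),(2,1)]: d=c[b]-c[a];print(np.degrees(np.arctan2(d[1],d[0])),np.linalg.norm(d))
go([586,-201,250],Rdown(0))
E
```

```text
[[ 659. -196.    8.]
 [ 634. -261.    8.]
 [ 517. -212.    8.]
 [ 540. -145.    8.]] [ 588. -203.    8.]
-23.062000121131035 129.2849611748867
-22.64723185316628 127.27239292753121
[ 629.24245445 -211.50660061   74.        ] [ 558.74778213 -189.29612255   74.        ]
[[525. 118.  46.]
 [518.  89.  46.]
 [413. 110.  46.]
 [417. 139.  46.]] [468. 114.  46.]
-10.760931337717759 109.99867464762234
-11.326891651476737 107.0403234911628
t 0.15 pos [177.4 546.6 213.3] zhead -17.98 xax [-0.    -0.001 -1.   ] q [70.9 18.3 89.7  0.  72.  -1.1] w 91.2 F [-0.6 -0.7  0. ]
off [ -35.9 -585.   619.4] rot [-1.798e+01 -1.000e-02  7.000e-02] rows 20.44984609472949 2.5111254797466644
```

Run:
```python
from h import *
go([570,-196,210],Rdown(-23))
```

```text
t 0.15 pos [177.4 546.6 213.3] zhead -17.98 xax [-0.    -0.001 -1.   ] q [70.9 18.3 89.7  0.  72.  -1.1] w 91.2 F [-0.6 -0.7  0. ]
off [   4.1 -585.1  602.7] rot [5.02 0.   0.07] rows 20.143794027789983 0.7012615913094955
```

```bash
python3 -m handwheel '{"gripper":[0,0,0,0,0],"offset":[[0,-29,30],[0,-58,60],[0,-87,90],[0,-116,120],[1,-146,150]],"rot":[[1,0,0],[2,0,0],[3,0,0],[4,0,0],[5,0,0]]}'
python3 -m handwheel '{"gripper":[0,0,0,0,0],"offset":[[0,-26,32],[0,-52,63],[0,-78,95],[0,-104,126],[1,-132,162]],"rot":[[0,0,0],[0,0,0],[0,0,0],[0,0,0],[0,0,0]]}'
python3 -m handwheel '{"gripper":[0,0,0,0,0],"offset":[[0,-26,32],[0,-52,63],[0,-78,95],[0,-104,126],[1,-132,162]],"rot":[[0,0,0],[0,0,0],[0,0,0],[0,0,0],[0,0,0]]}'
python3 -c "
from h import *
go([570,-196,210],Rdown(-23))"
```

```text
time_s: 0.57
ee_pos: [275.0, 361.0, 212.9]
ee_rot: [26.6, 90.0, 3.6]
force: [0.4, 0.4, 0.4]
gripper_width: 91.0
time_s: 0.98
ee_pos: [370.5, 179.5, 212.2]
ee_rot: [67.7, 90.0, 44.7]
force: [0.3, 0.7, 0.1]
gripper_width: 91.3
time_s: 1.4
ee_pos: [466.2, -2.0, 211.2]
ee_rot: [93.6, 90.0, 70.6]
force: [1.1, 0.5, 0.0]
gripper_width: 90.9
t 1.4 pos [466.2  -2.  211.2] zhead -23.01 xax [ 0.  0. -1.] q [ -1.7   8.6 103.3   0.   68.1 -68.7] w 90.9 F [1.1 0.5 0. ]
off [   1.2 -138.   171.3] rot [-0.01 -0.   -0.02] rows 5.276185897034459 0.002987531567351555
```

```bash
python3 -m handwheel '{"gripper":[0,0,0,0,0],"offset":[[0,-26,32],[0,-52,64],[0,-78,97],[0,-104,129],[1,-130,162]],"rot":[[0,0,0],[0,0,0],[0,0,0],[0,0,0],[0,0,0]]}'
python3 -m handwheel '{"gripper":[0,0,0],"offset":[[0,-8,9],[0,-8,9],[0,-8,9]],"rot":[[0,0,0],[0,0,0],[0,0,0]]}'
python3 - <<'E'
from h import *
im=shot('wrist','w1');crop(im,160,0,480,300,2.5,'w1c')
go([570,-196,210],Rdown(-23))
E
```

```text
time_s: 1.82
ee_pos: [564.7, -184.7, 210.0]
ee_rot: [139.6, 90.0, 116.6]
force: [1.1, 0.1, 1.1]
gripper_width: 91.5
time_s: 2.07
ee_pos: [568.9, -193.4, 209.3]
ee_rot: [165.2, 89.9, 142.2]
force: [-1.1, 1.2, -0.1]
gripper_width: 90.9
t 2.12 pos [ 568.6 -192.5  209.7] zhead -22.98 xax [-0.002  0.001 -1.   ] q [-19.8  20.8  86.5   0.   72.8 -86.9] w 91.1 F [-0.7 -0.2  0.6]
off [-0.3 -2.6  2.6] rot [ 0.02 -0.12 -0.04] rows 0.08974254228183905 0.01719586567595792
```

View pics/w1c.png

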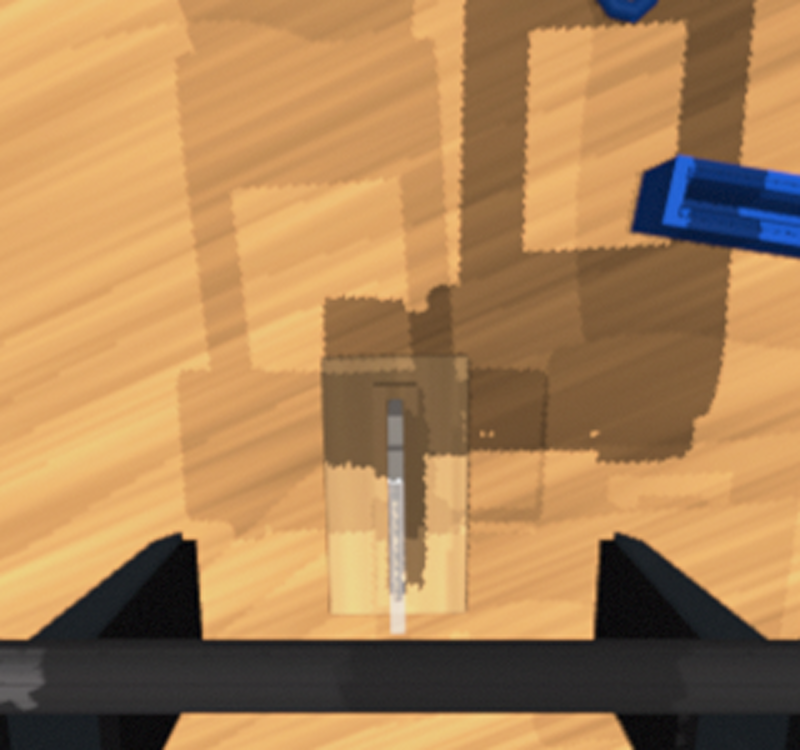

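The slide shows edge-on at about column 318.8, running from row 160 at the near end to row 253 at the far end, and parallel to the tool's z. Now I'll measure heights from two views, using the far top corner and the rack corners.

Run:
```python
from h import *
import pickle
w=campose('wrist',pickle.load(open('pics/w1.pkl','rb')));s=campose('side');t=campose('top')
W=lambda u,v:(160+u/2.5,v/2.5);S=lambda u,v:(280+u/4,125+v/4);T=lambda u,v:(255+u/5,170+v/5)
far=(398,633)
print('far corner w+s',tri([ray(w,*W(*far)),ray(s,*S(98,63))]))
print('far corner w+t',tri([ray(w,*W(*far)),ray(t,*T(681,68))]))
for p in [(398,633),(397,520),(395,450)]: print('top z74',np.round(onz(w,*W(*p),74),1))
print('notch end z62',onz(w,*W(395,400),62), 'z74',onz(w,*W(395,448),74))
c=[onz(w,*W(*p),8) for p in [(322,357),(467,355),(467,612),(328,614)]]
print('rack',np.round(c,1),np.mean(c,0))
for a,b in [(1,2),(0,3),(0,1)]: d=c[b]-c[a];print(np.degrees(np.arctan2(d[1],d[0])),np.linalg.norm(d))
R=w[1]
im=cv2.imread('pics/w1.png');crop(im,290,140,350,260,6,'w1d')
```

```text
far corner w+s (array([ 632.37725958, -220.12955694,   69.62306413]), [np.float64(2.269416080231332), np.float64(2.2694160802315038)])
far corner w+t (array([ 626.95719189, -217.67005067,   88.41986405]), [np.float64(0.13483307994538196), np.float64(0.13483307994538035)])
top z74 [ 632.9 -220.1   74. ]
top z74 [ 587.2 -201.    74. ]
top z74 [ 560.2 -190.4   74. ]
notch end z62 [ 543.40329668 -183.2115689    62.        ] z74 [ 559.50190562 -190.06013985   74.        ]
rack [[ 517.9 -209.6    8. ]
 [ 543.7 -146.8    8. ]
 [ 663.5 -194.9    8. ]
 [ 636.8 -260.3    8. ]] [ 590.48043283 -202.91653071    8.        ]
-21.839236358008513 129.1053895208754
-23.102840558352945 129.23978342492282
67.6771345849938 67.89405383717816
```

View pics/w1d.png

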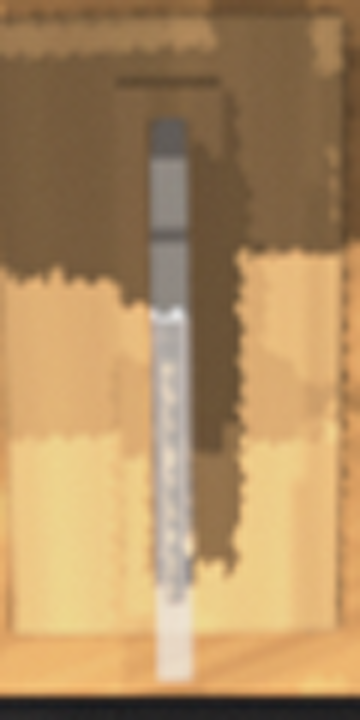

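Run:
```python
from h import *
go([591,-203,100],Rdown(-22.5))
```

```text
t 2.12 pos [ 568.6 -192.5  209.7] zhead -22.98 xax [-0.002  0.001 -1.   ] q [-19.8  20.8  86.5   0.   72.8 -86.9] w 91.1 F [-0.7 -0.2  0.6]
off [109.6  -1.   24.9] rot [-0.48 -0.12 -0.04] rows 2.695604645120796 0.06922088580378706
```

```bash
python3 -m handwheel '{"gripper":[0,0,0,0,0],"offset":[[38,0,25],[76,-1,25],[110,-1,25],[110,-1,25],[110,-1,25]],"rot":[[-0.5,0,0],[-0.5,0,0],[-0.5,0,0],[-0.5,0,0],[-0.5,0,0]]}' 20
python3 - <<'E'
from h import *
im=shot('wrist','w2');crop(im,160,0,480,300,2.5,'w2c')
go([591,-203,52],Rdown(-22.5))
E
```

```text
time_s: 2.53
ee_pos: [590.7, -202.2, 99.4]
ee_rot: [177.8, 89.8, 155.4]
force: [-0.0, -0.0, 0.5]
gripper_width: 90.9
t 2.58 pos [ 592.4 -203.1  101.7] zhead -22.4 xax [ 0.001 -0.    -1.   ] q [-20.   27.7  91.8   0.   60.5 -87.6] w 91.0 F [0.1 0.7 0.3]
off [49.7 -0.4 -1.4] rot [ 0.1   0.07 -0.02] rows 1.1913772574494592 0.016853363370766677
```

View pics/w2c.png

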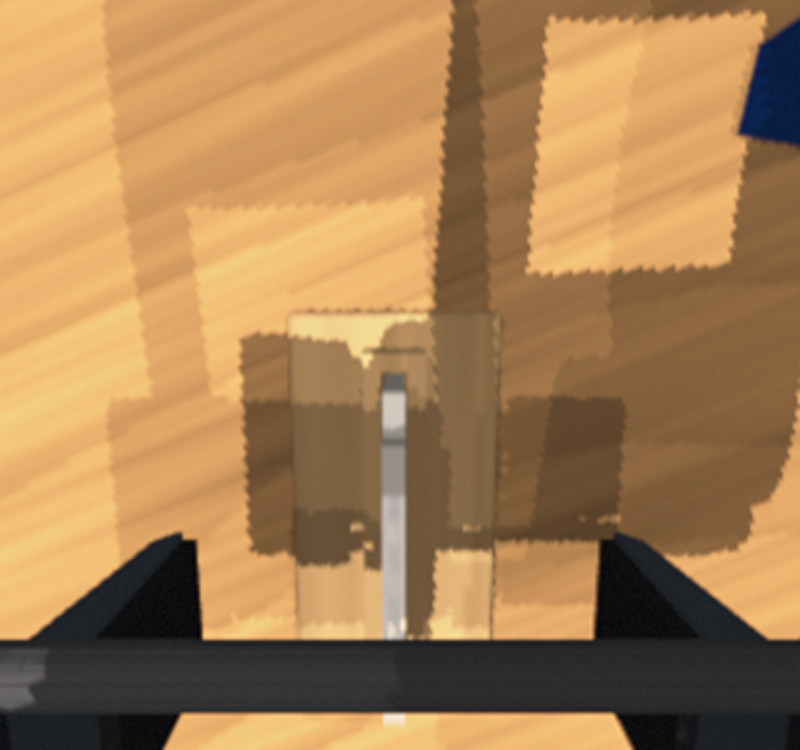

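Run:
```python
from h import *
import pickle
st=pickle.load(open('pics/w2.pkl','rb'));w=campose('wrist',st)
R0=Ro.from_euler('xyz',st['ee_rot'],degrees=True).as_matrix()
W=lambda u,v:(160+u/2.5,v/2.5)
for p in [(394,725),(394,440)]:
    P=onz(w,*W(*p),74);print(P,R0.T@(P-st['ee_pos']))
```

```text
[ 634.30852913 -221.01173771   74.        ] [25.20835459 -0.738039   47.60606226]
[ 559.69430066 -190.11154585   74.        ] [ 25.53841003  -0.58590892 -33.15267019]
```

```bash
python3 -m handwheel '{"gripper":[0,0,0,0],"offset":[[24,-0.7,1],[48,-0.7,1],[48,-0.7,1],[48,-0.7,1]],"rot":[[0,0,0],[0,0,0],[0,0,0],[0,0,0]]}' 20
python3 -m handwheel '{"gripper":[1,1,1,1,1],"offset":[[0,0,0],[0,0,0],[0,0,0],[0,0,0],[0,0,0]],"rot":[[0,0,0],[0,0,0],[0,0,0],[0,0,0],[0,0,0]]}' 20
python3 -m handwheel '{"gripper":[1,1,1,1,1],"offset":[[0,0,0],[0,0,0],[0,0,0],[0,0,0],[0,0,0]],"rot":[[0,0,0],[0,0,0],[0,0,0],[0,0,0],[0,0,0]]}' 20
python3 - <<'E'
from h import *
go([591,-203,52],Rdown(-22.5))
E
```

```text
time_s: 2.92
ee_pos: [593.4, -205.0, 54.2]
ee_rot: [7.4, 89.9, -15.0]
force: [0.3, 0.2, 0.0]
gripper_width: 91.2
time_s: 3.33
ee_pos: [593.0, -205.3, 52.9]
ee_rot: [8.4, 89.9, -14.0]
force: [-0.3, 0.0, 0.6]
gripper_width: 60.7
time_s: 3.75
ee_pos: [592.6, -205.2, 52.0]
ee_rot: [159.8, 90.0, 137.3]
force: [0.1, 0.2, 0.8]
gripper_width: 27.6
t 3.75 pos [ 592.6 -205.2   52. ] zhead -22.48 xax [-0.  0. -1.] q [-20.1  30.6  94.7   0.   54.7 -87.7] w 27.6 F [0.1 0.2 0.8]
off [ 0.   1.4 -2.4] rot [ 0.02 -0.01 -0.  ] rows 0.06536036738198785 0.0032389304035107575
```

```bash
python3 -m handwheel '{"gripper":[1,1,1,1,1],"offset":[[0,0,0],[0,0,0],[0,0,0],[0,0,0],[0,0,0]],"rot":[[0,0,0],[0,0,0],[0,0,0],[0,0,0],[0,0,0]]}' 20
python3 -m handwheel '{"gripper":[1,1],"offset":[[0,0,0],[0,0,0]],"rot":[[0,0,0],[0,0,0]]}' 20
```

```text
time_s: 4.17
ee_pos: [592.7, -205.1, 52.1]
ee_rot: [138.9, 90.0, 116.4]
force: [-0.7, 0.2, 0.3]
gripper_width: 5.9
time_s: 4.33
ee_pos: [592.7, -205.2, 52.1]
ee_rot: [116.7, 90.0, 94.2]
force: [-0.6, -0.5, 0.0]
gripper_width: 5.7
```

```bash
python3 -m handwheel '{"gripper":[1,1,1,1,1],"offset":[[-30,0,0],[-60,0,0],[-90,0,0],[-120,0,0],[-120,0,0]],"rot":[[0,0,0],[0,0,0],[0,0,0],[0,0,0],[0,0,0]]}' 20
python3 - <<'E'
from h import *
go([530,100,180],Rdown(-11))
E
```

```text
time_s: 4.75
ee_pos: [596.0, -206.4, 179.0]
ee_rot: [2.6, 89.3, -19.9]
force: [1.0, -0.5, 0.4]
gripper_width: 6.2
t 4.75 pos [ 596.  -206.4  179. ] zhead -22.48 xax [ 0.012 -0.004 -1.   ] q [-20.1  24.2  85.6   0.   69.4 -87.7] w 6.2 F [ 1.  -0.5  0.4]
off [  -3.1  257.9 -178.1] rot [-11.48   0.72   0.04] rows 7.516612975624021 1.6061012247369908
```

```bash
python3 -m handwheel '{"gripper":[1,1,1,1,1],"offset":[[0,32,-22],[0,64,-44],[0,96,-66],[0,128,-88],[-2,160,-110]],"rot":[[-2,0,0],[-4,0,0],[-6,0,0],[-8,0,0],[-11.5,0,0]]}' 20
python3 - <<'E'
from h import *
go([530,100,175],Rdown(-11))
E
```

```text
time_s: 5.17
ee_pos: [550.9, -13.7, 173.2]
ee_rot: [-178.6, 89.9, 170.5]
force: [0.0, 1.1, -0.5]
gripper_width: 6.0
t 5.17 pos [550.9 -13.7 173.2] zhead -10.89 xax [-0.002  0.    -1.   ] q [ -2.6  17.9  96.4   0.   65.8 -81.7] w 6.0 F [ 0.   1.1 -0.5]
off [ -1.8 107.7 -42. ] rot [ 0.11 -0.1   0.  ] rows 2.7731083205903375 0.020600373064054368
```

```bash
python3 -m handwheel '{"gripper":[1,1,1,1,1],"offset":[[0,30,-12],[0,60,-24],[0,90,-36],[0,108,-42],[0,108,-42]],"rot":[[0,0,0],[0,0,0],[0,0,0],[0,0,0],[0,0,0]]}' 20
python3 - <<'E'
from h import *
im=shot('wrist','w3');crop(im,160,0,480,300,2.5,'w3c')
im=shot('side','s3');crop(im,260,150,420,290,5,'s3c')
go([530,100,175],Rdown(-11))
E
```

```text
time_s: 5.58
ee_pos: [530.5, 102.1, 173.6]
ee_rot: [135.5, 89.9, 124.7]
force: [-0.3, -0.2, -1.4]
gripper_width: 6.3
t 5.68 pos [531.2  99.  173.7] zhead -10.87 xax [-0.001 -0.001 -1.   ] q [  9.4  16.9  97.8  -0.   65.3 -69.8] w 5.6 F [ 0.  -0.5 -0. ]
off [-1.3  0.8 -1.4] rot [ 0.13 -0.03  0.05] rows 0.04981994989864141 0.019327799777524003
```

View pics/w3c.png

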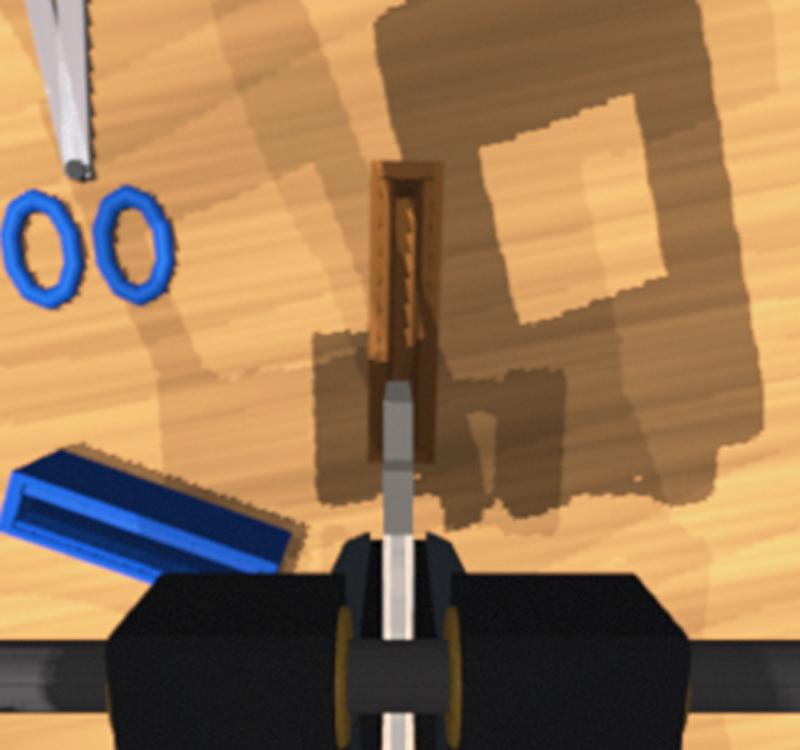

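View pics/s3c.png

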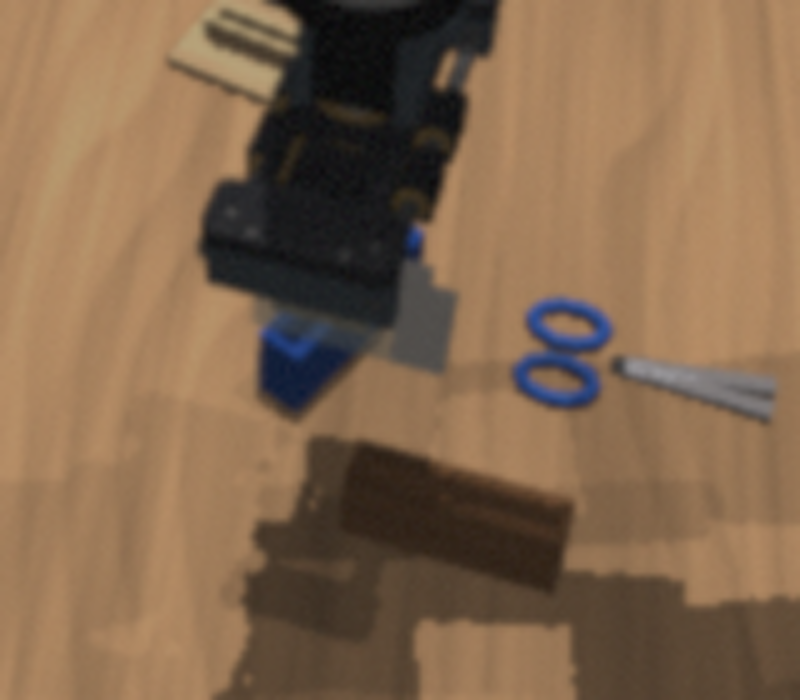

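Run:
```python
from h import *
im=cv2.imread('pics/w3.png');crop(im,290,55,360,195,5.5,'w3d')
```

```text
(no output)
```

View pics/w3d.png

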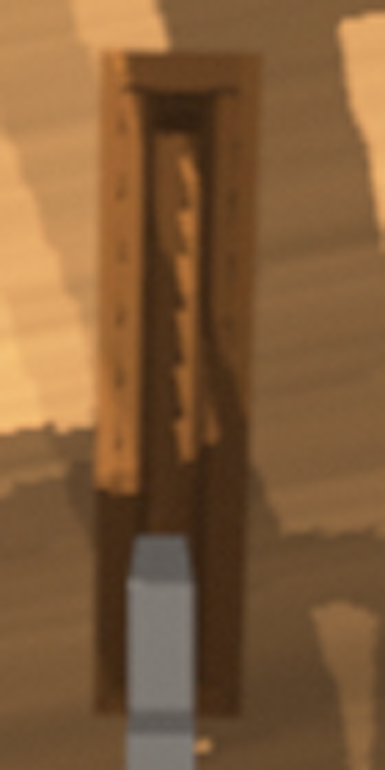

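Run:
```python
from h import *
import pickle
st=pickle.load(open('pics/w3.pkl','rb'));w=campose('wrist',st);s=campose('side');t=campose('top')
R0=Ro.from_euler('xyz',st['ee_rot'],degrees=True).as_matrix();p0=st['ee_pos'];print(p0)
W=lambda u,v:(290+u/5.5,55+v/5.5);S=lambda u,v:(260+u/5,150+v/5)
px=[(100,52),(263,52),(241,716),(95,713)]
c=np.array([onz(w,*W(*p),46) for p in px]);print(np.round(c,1),c.mean(0))
for a,b in [(3,0),(2,1),(0,1),(3,2)]: d=c[b]-c[a];print(np.degrees(np.arctan2(d[1],d[0])),np.linalg.norm(d))
print('tool',np.round((c-p0)@R0,1))
sp=[(575,502),None,None,(362,440)] # side corners near: guess
for i,(u) in [(1,(575,502)),(2,(362,440))]:
    print('tri',i,tri([ray(w,*W(*px[i])),ray(s,*S(*u))]))
# slide: lateral at tool x -10 (notch floor) and z from pixel
K=w[0];H=np.array(camera_params('wrist')['hand_eye'])
def ontx(u,v,x):
    d=H[:3,:3]@np.array([(u-K[2])/K[0],-(v-K[3])/K[1],-1.]);o=H[:3,3];return o+d*(x-o[0])/d[0]
print('slide notch end',ontx(*W(128,580),-10),ontx(*W(194,580),-10),'step',ontx(*W(161,715),-22))
```

```text
[530.45542098 102.14333673 173.61059764]
[[416.2 114.5  46. ]
 [421.1 140.3  46. ]
 [528.  117.6  46. ]
 [522.6  92.4  46. ]] [471.95148252 116.19448364  46.        ]
168.24561715105676 108.68253627210939
168.01414406377089 109.23719476224164
79.19647308790913 26.239085085554528
77.98276607765895 25.79442979880053
tool [[ 127.7   -9.3 -114.4]
 [ 127.8   16.9 -114.4]
 [ 127.6   14.6   -5.2]
 [ 127.6  -11.2   -5.7]]
tri 1 (array([421.37577612, 137.7866234 ,  74.90990057]), [np.float64(3.6638026435758375), np.float64(3.663802643575886)])
tri 2 (array([519.31350777, 117.74517327,  78.54700477]), [np.float64(1.5245546624312882), np.float64(1.5245546624312611)])
slide notch end [-10.          -2.73961317 -47.81526348] [-10.           3.43680519 -47.81000171] step [-22.           0.33401636 -37.47739648]
```

Run:
```python
from h import *
import pickle
st=pickle.load(open('pics/w3.pkl','rb'));w=campose('wrist',st);s=campose('side')
W=lambda u,v:(290+u/5.5,55+v/5.5);S=lambda u,v:(260+u/5,150+v/5)
px=[(100,52),(263,52),(241,716),(95,713)]
S4=lambda u,v:(280+u/4,125+v/4)
for i,(u) in [(0,(575,502)),(3,(362,440))]:
    print('tri',i,tri([ray(w,*W(*px[i])),ray(s,*S(*u))]))
for i,u in [(0,(380,498)),(1,(374,530)),(2,(193,488)),(3,(210,455))]:
    print('tri',i,tri([ray(w,*W(*px[i])),ray(s,*S4(*u))]))
```

```text
tri 0 (array([414.54529815, 114.45681558,  40.5159755 ]), [np.float64(0.7800408109388146), np.float64(0.7800408109387357)])
tri 3 (array([520.6928097 ,  92.90969554,  43.49933319]), [np.float64(2.4437596056855067), np.float64(2.4437596056853788)])
tri 0 (array([415.08743106, 114.46194957,  44.33272227]), [np.float64(0.8251133162932321), np.float64(0.8251133162931491)])
tri 1 (array([419.55037632, 140.04039625,  48.37800518]), [np.float64(1.8563597598117314), np.float64(1.8563597598118342)])
tri 2 (array([527.59428722, 118.12742254,  39.8018526 ]), [np.float64(1.7428028239983033), np.float64(1.7428028239983755)])
tri 3 (array([520.77137338,  92.84908502,  40.60592797]), [np.float64(2.960427771278278), np.float64(2.960427771278253)])
```

Run:
```python
from h import *
im=cv2.imread('pics/w3.png');crop(im,270,180,370,340,5,'w3e')
import pickle
st=pickle.load(open('pics/w3.pkl','rb'));w=campose('wrist',st)
K=w[0];H=np.array(camera_params('wrist')['hand_eye'])
def ontx(u,v,x):
    d=H[:3,:3]@np.array([(u-K[2])/K[0],-(v-K[3])/K[1],-1.]);o=H[:3,3];return o+d*(x-o[0])/d[0]
W=lambda u,v:(290+u/5.5,55+v/5.5)
for x in (40,44,48): print(x,ontx(*W(135,535),x),ontx(*W(186,535),x))
```

```text
40 [ 40.          -2.78044678 -46.56483842] [ 40.           3.42693264 -46.55943208]
44 [ 44.          -2.83757258 -46.12948801] [ 44.           3.48705226 -46.12397956]
48 [ 48.          -2.89469838 -45.69413761] [ 48.           3.54717188 -45.68852704]
```

View pics/w3e.png

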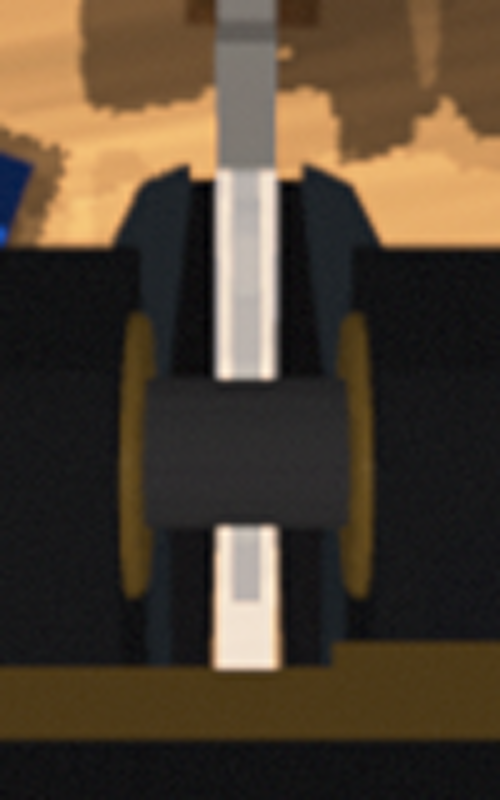

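```bash
python3 -m handwheel '{"gripper":[1,1,1,1,1],"offset":[[0,1,-29],[15,2,-58.4],[43,2.4,-58.4],[70,2.4,-58.4],[70,2.4,-58.4]],"rot":[[1.1,0,0],[1.1,0,0],[1.1,0,0],[1.1,0,0],[1.1,0,0]]}' 20
python3 -m handwheel '{"gripper":[1,1],"offset":[[0,0,0],[0,0,0]],"rot":[[0,0,0],[0,0,0]]}' 20
python3 - <<'E'
from h import *
im=shot('wrist','w4');crop(im,260,60,380,220,4.5,'w4c')
go([472,116,100],Rdown(-12))
E
```

```text
time_s: 6.1
ee_pos: [471.0, 110.2, 100.1]
ee_rot: [-153.5, 89.4, -165.7]
force: [-0.6, -0.0, -1.3]
gripper_width: 5.8
time_s: 6.27
ee_pos: [476.1, 111.6, 105.2]
ee_rot: [18.7, 89.9, 6.6]
force: [0.4, -0.1, -1.0]
gripper_width: 5.9
t 6.32 pos [476.3 111.9 105.6] zhead -12.14 xax [ 0.003  0.001 -1.   ] q [ 11.9  16.4 109.9  -0.   53.6 -66. ] w 5.9 F [ 1.1 -0.8 -0.5]
off [ 5.6  3.1 -5.1] rot [-0.14  0.16 -0.07] rows 0.19627163995758465 0.030859843581255937
```

View pics/w4c.png

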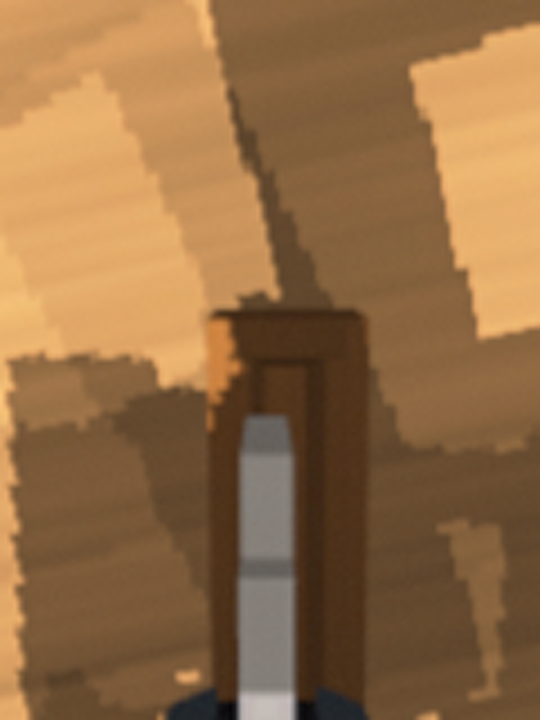

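```bash
cat >> h.py <<'E'
def ontx(u,v,x):
    p=camera_params('wrist');H=np.array(p['hand_eye'])
    d=H[:3,:3]@np.array([(u-p['cx'])/p['fx'],-(v-p['cy'])/p['fy'],-1.]);o=H[:3,3];return o+d*(x-o[0])/d[0]
E
python3 - <<'E'
from h import *
W=lambda u,v:(260+u/4.5,60+v/4.5)
for x in (55,57.5,60):
  for p in [(208,314),(366,314),(212,620),(366,620),(258,362),(322,362)]: print(x,p,np.round(ontx(*W(*p),x),1))
for p in [(243,415),(291,415)]: print(np.round(ontx(*W(*p),44),2))
for p in [(239,455),(294,455)]: print(np.round(ontx(*W(*p),-10),2))
print(np.round(ontx(*W(266,568),-22),2))
st=state();print(st['ee_pos'])
E
```

```text
55 (208, 314) [ 55.   -8.8 -60.7]
55 (366, 314) [ 55.   16.  -60.7]
55 (212, 620) [ 55.   -8.7 -11.3]
55 (366, 620) [ 55.   16.8 -11.2]
55 (258, 362) [ 55.   -1.  -53.3]
55 (322, 362) [ 55.    9.1 -53.3]
57.5 (208, 314) [ 57.5  -8.9 -60.6]
57.5 (366, 314) [ 57.5  16.1 -60.6]
57.5 (212, 620) [ 57.5  -8.8 -10.6]
57.5 (366, 620) [ 57.5  17.  -10.6]
57.5 (258, 362) [ 57.5  -1.  -53.1]
57.5 (322, 362) [ 57.5   9.2 -53.1]
60 (208, 314) [ 60.   -9.  -60.5]
60 (366, 314) [ 60.   16.3 -60.5]
60 (212, 620) [ 60.   -8.9 -10. ]
60 (366, 620) [60.  17.2 -9.9]
60 (258, 362) [ 60.   -1.  -52.9]
60 (322, 362) [ 60.    9.3 -52.9]
[ 44.    -3.2  -46.16]
[ 44.     4.08 -46.16]
[-10.    -2.81 -47.48]
[-10.     3.48 -47.47]
[-22.     0.27 -36.87]
[476.34154444 111.87271509 105.57700634]
```

```bash
python3 -m handwheel '{"gripper":[1,1,1,1,1],"offset":[[0,3.5,-3.8],[5,3.5,-3.8],[10,3.5,-3.8],[10,3.5,-3.8],[10,3.5,-3.8]],"rot":[[0,0,0],[0,0,0],[0,0,0],[0,0,0],[0,0,0]]}' 20
python3 -m handwheel '{"gripper":[1,1],"offset":[[0,0,0],[0,0,0]],"rot":[[0,0,0],[0,0,0]]}' 20
python3 - <<'E'
from h import *
im=shot('wrist','w5');crop(im,260,60,380,220,4.5,'w5c')
go([472,116,100],Rdown(-12))
E
```

```text
time_s: 6.73
ee_pos: [471.4, 116.4, 93.9]
ee_rot: [-155.7, 90.0, -167.8]
force: [0.0, -0.2, -0.6]
gripper_width: 6.0
time_s: 6.9
ee_pos: [471.8, 116.5, 94.2]
ee_rot: [32.2, 90.0, 20.1]
force: [-0.8, 0.5, -0.8]
gripper_width: 5.6
t 6.95 pos [471.9 116.5  94.3] zhead -12.08 xax [ 0.  0. -1.] q [ 12.5  17.  111.    0.   52.  -65.4] w 5.5 F [ 0.7 -0.9 -0.1]
off [-5.7 -0.4  0.3] rot [-0.08  0.02 -0.01] rows 0.13809203830325792 0.011106861554673483
```

View pics/w5c.png

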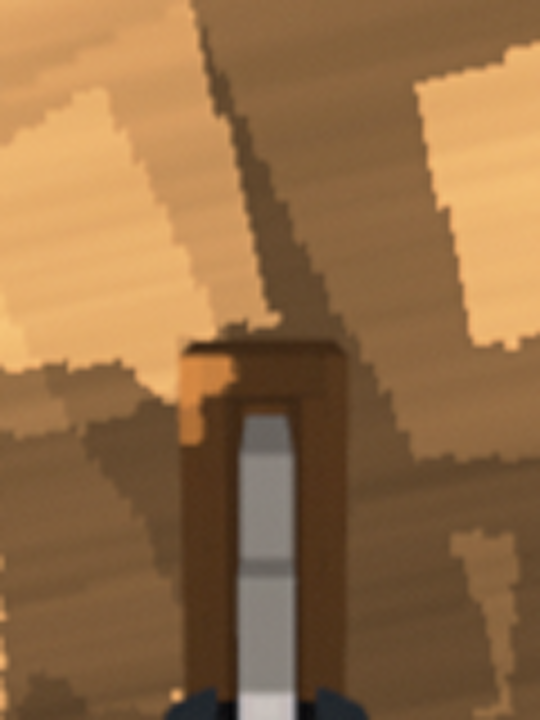

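Run:
```python
from h import *
W=lambda u,v:(260+u/4.5,60+v/4.5)
for p in [(181,346),(347,346),(232,403),(298,403)]: print(p,np.round(ontx(*W(*p),47.5),2))
print(np.round(ontx(*W(267,415),44),2))
```

```text
(181, 346) [ 47.5  -12.64 -56.25]
(347, 346) [ 47.5   12.62 -56.22]
(232, 403) [ 47.5   -4.93 -47.62]
(298, 403) [ 47.5    5.21 -47.61]
[ 44.     0.44 -46.16]
```

```bash
python3 -m handwheel '{"gripper":[1,1,1,1,1],"offset":[[5,-0.3,0],[10,-0.3,0],[14,-0.3,0],[18,-0.3,0],[18,-0.3,0]],"rot":[[0,0,0],[0,0,0],[0,0,0],[0,0,0],[0,0,0]]}' 20
python3 - <<'E'
from h import *
im=shot('wrist','w6');crop(im,260,60,380,220,4.5,'w6c')
go([472,116,50],Rdown(-12))
E
```

```text
time_s: 7.37
ee_pos: [471.1, 116.0, 75.1]
ee_rot: [-156.6, 89.9, -168.7]
force: [-0.1, 0.2, -0.5]
gripper_width: 6.0
t 7.42 pos [471.3 116.1  75.5] zhead -12.08 xax [-0.001 -0.    -1.   ] q [ 12.5  18.3 112.4   0.   49.4 -65.4] w 6.1 F [-0.5 -0.6 -0.5]
off [25.5  0.1  0.8] rot [-0.08 -0.07  0.03] rows 0.6119823751451463 0.015116985542191768
```

View pics/w6c.png

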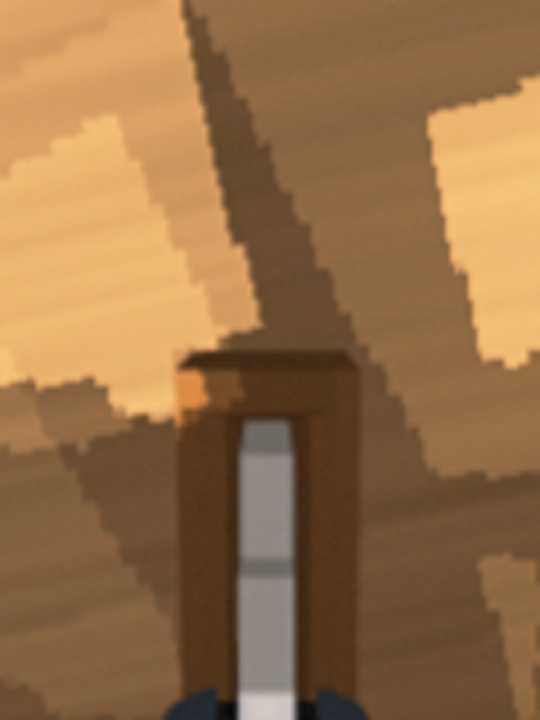

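The slide bottom is already past the flare with no force, so I'll continue down.

```bash
python3 -m handwheel '{"gripper":[1,1,1,1,1],"offset":[[6,0,0],[12,0,0],[17,0,0],[21,0,0],[21,0,0]],"rot":[[0,0,0],[0,0,0],[0,0,0],[0,0,0],[0,0,0]]}' 20
python3 -m handwheel '{"gripper":[1,1,1,1],"offset":[[1,0,0],[2,0,0],[3,0,0],[3,0,0]],"rot":[[0,0,0],[0,0,0],[0,0,0],[0,0,0]]}' 20
```

```text
time_s: 7.83
ee_pos: [471.3, 116.0, 54.2]
ee_rot: [-154.3, 89.9, -166.4]
force: [-0.3, -0.0, -1.3]
gripper_width: 5.6
time_s: 8.17
ee_pos: [471.5, 116.1, 52.1]
ee_rot: [163.4, 90.0, 151.3]
force: [0.3, -0.1, -0.8]
gripper_width: 6.0
```

```bash
python3 -m handwheel '{"gripper":[1,1,1],"offset":[[1.5,0,0],[1.5,0,0],[1.5,0,0]],"rot":[[0,0,0],[0,0,0],[0,0,0]]}' 20
python3 -m handwheel '{"gripper":[0,0,0,0,0],"offset":[[0,0,0],[0,0,0],[0,0,0],[0,0,0],[0,0,0]],"rot":[[0,0,0],[0,0,0],[0,0,0],[0,0,0],[0,0,0]]}' 20
python3 - <<'E'
from h import *
im=shot('wrist','w7');crop(im,220,60,420,310,3,'w7c')
go([472,116,50],Rdown(-12))
E
```

```text
time_s: 8.42
ee_pos: [472.1, 116.2, 51.0]
ee_rot: [22.7, 89.9, 10.6]
force: [-0.5, -0.9, 2.4]
gripper_width: 5.6
time_s: 8.83
ee_pos: [471.5, 116.1, 50.6]
ee_rot: [-176.6, 90.0, 171.3]
force: [0.6, -0.6, -0.2]
gripper_width: 36.3
t 8.88 pos [471.6 116.2  50.6] zhead -12.08 xax [-0.  0. -1.] q [ 12.5  20.2 114.1   0.   45.7 -65.4] w 40.4 F [ 0.3 -0.2  0.5]
off [ 0.6 -0.1  0.5] rot [-0.08 -0.01 -0.  ] rows 0.017868885461148953 0.011138342452831723
```

View pics/w7c.png

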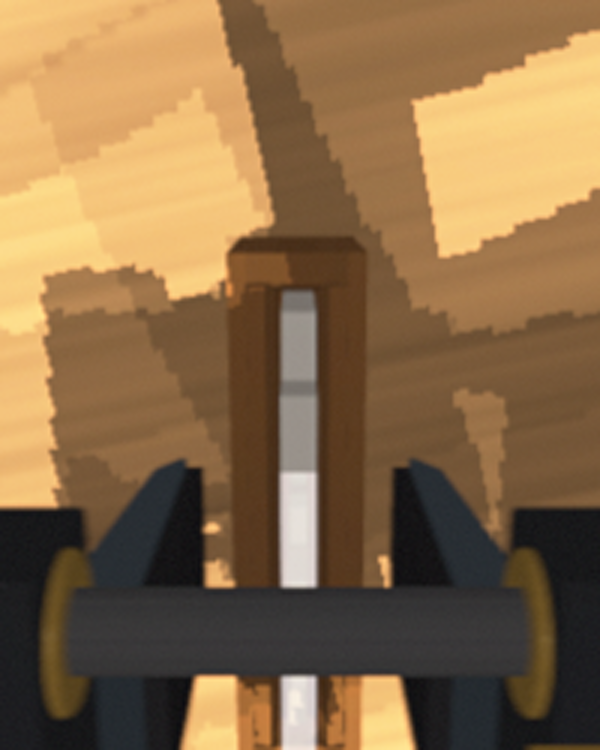

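Released with the slide home. The frosted, notched end (step at crop row 388) points to the robot side, which is tool −z. Now I'll lower around the case.

```bash
python3 -m handwheel '{"gripper":[0,0,0,0,0],"offset":[[0,0,0],[0,0,0],[0,0,0],[0,0,0],[0,0,-1]],"rot":[[0,0,0],[0,0,0],[0,0,0],[0,0,0],[0,0,0]]}' 20
python3 -m handwheel '{"gripper":[0,0,0,0,0],"offset":[[8,0,0],[16,0,0],[24,0,0],[32,0,0],[36,0,0]],"rot":[[0,0,0],[0,0,0],[0,0,0],[0,0,0],[0,0,0]]}' 40
python3 -m handwheel '{"gripper":[0,0],"offset":[[0,0,0],[0,0,0]],"rot":[[0,0,0],[0,0,0]]}' 40
python3 - <<'E'
from h import *
im=shot('wrist','w8');crop(im,220,60,420,310,3,'w8c')
im=shot('side','s8');crop(im,260,150,420,290,5,'s8c')
go([472,116,14],Rdown(-12))
E
```

```text
time_s: 9.3
ee_pos: [470.8, 116.4, 50.7]
ee_rot: [39.3, 90.0, 27.2]
force: [-1.4, -0.0, -0.3]
gripper_width: 73.8
time_s: 9.72
ee_pos: [469.7, 116.2, 13.0]
ee_rot: [-156.3, 89.9, -168.4]
force: [-0.6, -0.4, 0.1]
gripper_width: 91.2
time_s: 9.88
ee_pos: [470.5, 116.3, 14.2]
ee_rot: [-160.2, 90.0, -172.3]
force: [1.2, -0.4, -0.6]
gripper_width: 91.1
t 9.98 pos [471.  116.5  14.8] zhead -12.08 xax [ 0.001  0.    -1.   ] q [ 12.5  23.2 116.3   0.   40.4 -65.4] w 91.3 F [0.7 0.  1.3]
off [ 0.8 -0.2  1.1] rot [-0.08  0.03 -0.02] rows 0.033106745265491955 0.011726183235743762
```

View pics/w8c.png

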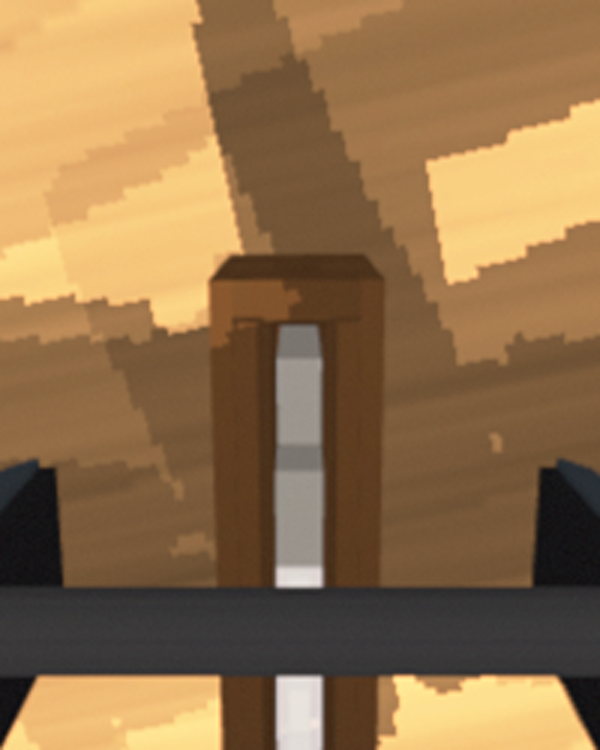

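View pics/s8c.png

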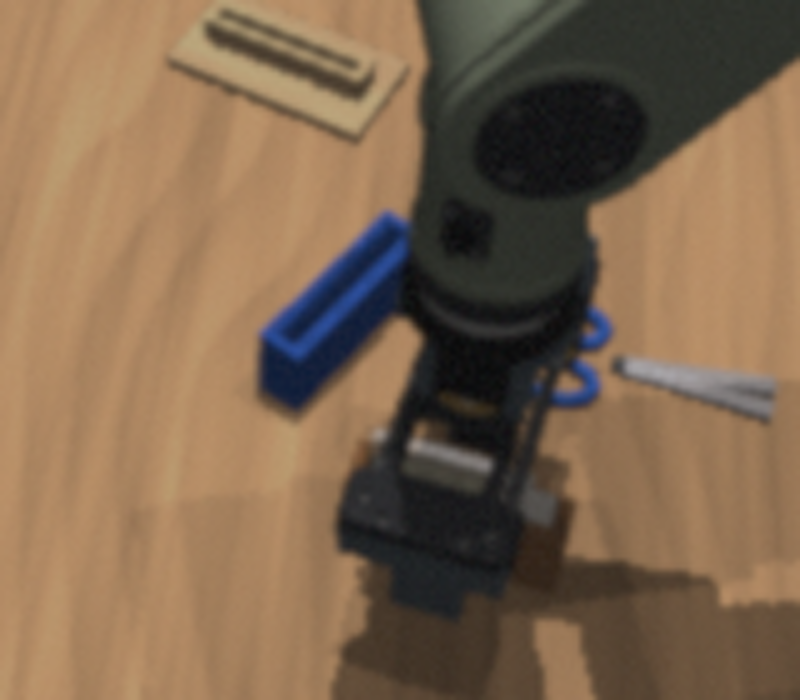

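Run:
```python
from h import *
W=lambda u,v:(220+u/3,60+v/3)
for x in(-45,-41): print(x,[np.round(ontx(*W(*p),x),2) for p in [(276,357),(322,357)]])
print(np.round(ontx(*W(300,325),-31),2), 'step bottom',np.round(ontx(*W(300,470),-45),2),'step top',np.round(ontx(*W(300,445),-57),2))
print('case end',[np.round(ontx(*W(*p),-31),2) for p in [(211,281),(383,281)]])
```

```text
-45 [array([-45.  ,  -2.64, -44.93]), array([-45.  ,   3.63, -44.92])]
-41 [array([-41.  ,  -2.74, -44.15]), array([-41.  ,   3.74, -44.14])]
[-31.     0.67 -47.09] step bottom [-45.     0.63 -28.75] step top [-57.     0.6  -35.94]
case end [array([-31.  , -12.54, -53.69]), array([-31.  ,  13.  , -53.66])]
```

```bash
python3 -m handwheel '{"gripper":[1,1,1,1,1],"offset":[[0,0,0],[0,0,0],[0,0,0],[0,0,0],[0,0,0]],"rot":[[0,0,0],[0,0,0],[0,0,0],[0,0,0],[0,0,0]]}' 45
python3 -m handwheel '{"gripper":[1,1,1,1,1],"offset":[[0,0,0],[0,0,0],[0,0,0],[0,0,0],[0,0,0]],"rot":[[0,0,0],[0,0,0],[0,0,0],[0,0,0],[0,0,0]]}' 45
python3 -m handwheel '{"gripper":[1,1,1],"offset":[[0,0,0],[0,0,0],[0,0,0]],"rot":[[0,0,0],[0,0,0],[0,0,0]]}' 45
```

```text
time_s: 10.4
ee_pos: [470.7, 116.4, 14.8]
ee_rot: [40.8, 90.0, 28.7]
force: [-0.5, -0.1, 0.1]
gripper_width: 60.7
time_s: 10.82
ee_pos: [470.6, 116.4, 14.6]
ee_rot: [137.1, 90.0, 125.0]
force: [-0.2, -0.5, 0.6]
gripper_width: 27.5
time_s: 11.07
ee_pos: [470.7, 116.4, 14.6]
ee_rot: [86.1, 90.0, 74.0]
force: [0.3, 0.6, 0.1]
gripper_width: 26.0
```

```bash
python3 -m handwheel '{"gripper":[1,1,1,1,1],"offset":[[-8,0,0],[-20,0,0],[-35,0,0],[-50,0,0],[-65,0,0]],"rot":[[0,0,0],[0,0,0],[0,0,0],[0,0,0],[0,0,0]]}' 45
python3 -m handwheel '{"gripper":[1,1,1,1,1],"offset":[[-18,0,4],[-38,0,8],[-58,0,12],[-78,0,16],[-98,0,20]],"rot":[[0,0,0],[0,0,0],[0,0,0],[0,0,0],[0,0,0]]}' 45
python3 -m handwheel '{"gripper":[1,1,1,1,1],"offset":[[-15,0,4],[-30,0,8],[-45,0,12],[-55,0,16],[-55,0,20]],"rot":[[0,1,0],[0,2.5,0],[0,4,0],[0,6,0],[0,8,0]]}' 45
python3 - <<'E'
from h import *
im=shot('side','s9');crop(im,220,120,420,270,4,'s9c')
im=shot('wrist','w9');crop(im,160,0,480,400,1.5,'w9c')
go([472,116,14],Rdown(-12))
E
```

```text
time_s: 11.48
ee_pos: [470.2, 116.3, 80.4]
ee_rot: [-158.8, 89.9, -170.9]
force: [0.6, -0.3, -2.8]
gripper_width: 26.1
time_s: 11.9
ee_pos: [489.7, 112.0, 178.8]
ee_rot: [-160.4, 90.0, -172.5]
force: [1.0, 0.1, -2.6]
gripper_width: 25.7
time_s: 12.32
ee_pos: [510.6, 108.1, 235.4]
ee_rot: [179.3, 82.2, 167.2]
force: [0.8, -0.3, -2.9]
gripper_width: 26.0
t 12.42 pos [511.  107.6 232.6] zhead -12.13 xax [-0.135  0.029 -0.99 ] q [  8.8  16.9  89.5   2.9  81.1 -69.7] w 25.7 F [-1.   0.2 -2.7]
off [ 2.22e+02  1.00e-01 -9.20e+00] rot [-0.13 -7.96 -0.01] rows 5.328895560100414 1.1122974815660323
```

View pics/s9c.png

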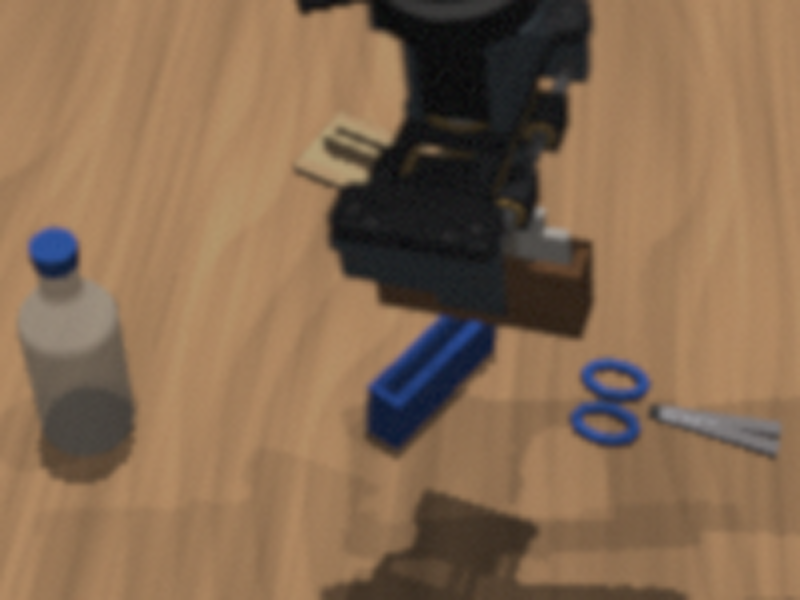

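View pics/w9c.png

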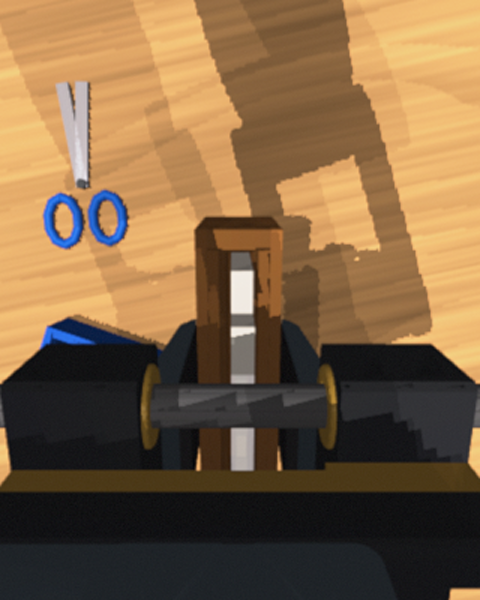

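The case is lifted (2.8 N, about 300 g) with the slide in it, and the notch shows at side-crop (540,222), the robot-side end. Now I'll tilt further.

```bash
python3 -m handwheel '{"gripper":[1,1,1,1,1],"offset":[[0,0,0],[0,0,0],[0,0,0],[0,0,0],[0,0,0]],"rot":[[0,3,0],[0,7,0],[0,11,0],[0,15,0],[0,18,0]]}' 45
python3 -m handwheel '{"gripper":[1,1,1,1,1],"offset":[[0,0,0],[0,0,0],[0,0,0],[0,0,0],[0,0,0]],"rot":[[0,3,0],[0,6,0],[0,10,0],[0,13,0],[0,15,0]]}' 45
python3 -m handwheel '{"gripper":[1,1,1,1,1],"offset":[[0,0,0],[0,0,0],[0,0,0],[0,0,0],[0,0,0]],"rot":[[0,0,0],[0,0,0],[0,0,0],[0,0,0],[0,0,0]]}' 45
python3 - <<'E'
from h import *
im=shot('side','s10');crop(im,220,120,420,270,4,'s10c')
im=shot('wrist','w10');crop(im,160,0,480,400,1.5,'w10c')
st=state();R=Ro.from_euler('xyz',st['ee_rot'],degrees=True).as_matrix()
print(st['time_s'],st['ee_pos'],'frosted end elev',np.degrees(np.arcsin(-R[2,2])),st['qpos'],st['qvel'],st['force'],st['gripper_width'])
E
```

```text
time_s: 12.83
ee_pos: [509.4, 107.9, 232.1]
ee_rot: [-179.9, 63.8, 168.0]
force: [0.6, 0.5, -2.2]
gripper_width: 25.5
time_s: 13.25
ee_pos: [509.6, 107.9, 231.4]
ee_rot: [-179.9, 48.8, 168.0]
force: [-0.3, 0.3, -1.8]
gripper_width: 25.8
time_s: 13.67
ee_pos: [509.5, 108.1, 233.4]
ee_rot: [180.0, 49.1, 167.9]
force: [0.3, 0.8, -2.8]
gripper_width: 25.9
13.7667 [509.57848179 108.06636798 233.21091387] frosted end elev 40.923938329119096 [  3.98656082  34.3834258   72.01036616  11.36260777 112.99215486
 -73.2541919 ] [ 0.00908396  0.23804173 -0.1303207   0.00715205  0.16405962  0.06908244] [ 1.02056843 -0.53508621 -3.03195578] 25.68014491782695
```

View pics/s10c.png

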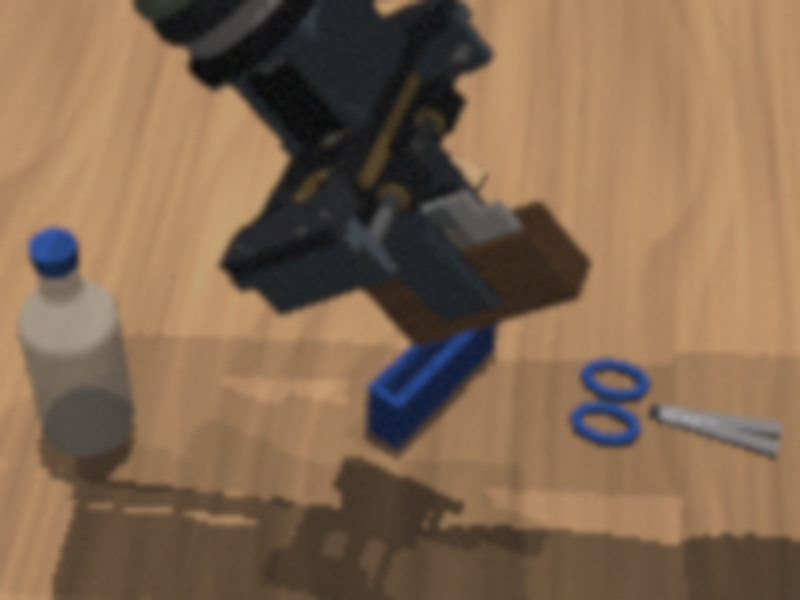

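View pics/w10c.png

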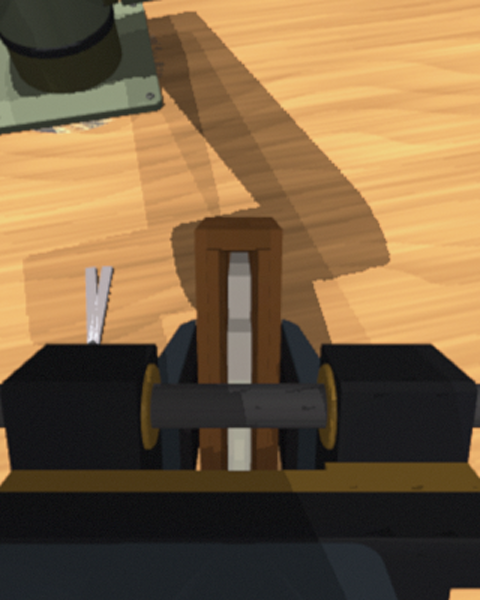

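The frosted, notched end is uppermost at about 41°. The slide end is still at wrist-crop row 252, the same as before the tilt, and the bottle, blue case and scissors haven't moved. Handing in.

```bash
python3 -c "
from workcell import *
print(job_done())"
```

```text
the job is handed in; nothing more can be done
None
```

I put the slide fully into the wooden case, let it go, then lifted the case and held it tipped with the frosted, notched end uppermost. I handed the job in at 13.8 s, and no verdict was reported.

**Insertion:** the slide went into the slot with almost no force. At the bottom I felt a light 2.4 N contact with the TCP at 51 mm, which matches a slide fully home. I then opened the gripper before going down to take the case.

**Last checks before handing in:**
- **Hold:** the case is gripped at 25.7 mm with a 45 N grip set. The load is about 3 N, which matches case plus slide, and the joints were practically still.
- **Tilt and height:** the frosted end is raised about 41° and the TCP is at 233 mm, so the case is well clear of the table.
- **Slide seating:** the wrist picture shows the slide end unmoved in the slot after tipping.
- **Bystanders:** the bottle and scissors look unmoved in the side picture. I did not re-check the hoop and phone by picture, but the arm never went near them.

**Disagreements:** heights measured from two views scattered by several mm. The case top came out at 40–48 mm against the stated 46. The slide's top corner came out at 70 mm from one pair of views and 88 mm from the other, against 74; I kept 74. Estimates of where the slide sat lengthways differed by 1–3 mm, so I corrected the alignment from close-up wrist pictures before lowering it.

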